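Latch the lid of the filled pastel tub

TASK

The wide tub is full of finished pastel sticks: swing the wire loop of its front latch over the upturned catch on its lid, then press the latch lever all the way down so that the lid is pulled tight, and let go. The narrow tub is still being filled, so leave its lever up.

Things in the scene. Friction and masses are not known exactly. Their poses are not given: they have to be found in the camera images.
- tub_wide: Wider of two fixed white tubs with grey lids (220 mm along the front; narrow one 140; both 150 deep, 140 high). Origin: centre of underside. Axes: z up, -x out of the front (to the robot), front face at x=-75 mm. Steel toggle latch mid-front turns in plane y=0; lever pivot x=-119, z=95. Pushing straight down on the lever at x=-165 from z=150 to the stop at about 65 closes it.
- wide_loop (a point): Middle of the crossbar (6 mm thick, 62 long, along tub y) of the wide tub's wire loop; pivot on the lever, 81 mm below. Starts up, on a stop, leaning 10-20 deg outwards: tub x about -161 to -173 mm, z 167-175, highest part of the latch. Swings freely: pushed from outside to x=-125 or nearer the tub it falls past the lip on to the catch (x about -86 to -92, z 149). Tight: x -99, z 144.
- wide_catch (a point): Catch on the wide tub's lid: steel tongue 34 mm wide sticking out over the front, with a lip 5 mm high across its end. This point: middle of the lip's top edge; at the start tub x about -104 mm, z 151 (z 146 shut). The loop's crossbar must lie on the tongue on the lid's side of the lip.
- wide_lever (a joint): Wide tub's latch lever, rad: 0 raised (40 deg above level, pointing out), grows as pressed down, stop at 1.31 (35 deg below level). Plate 44 mm wide, 4 thick, tip 75 mm from its pivot: tip at tub x=-176, z=143 mm when raised, x=-180, z=52 when down. Stays where left; with the loop hooked it takes 2 to 5 N to press and then stays down by itself (over centre).
- wide_lid (a joint): Wide tub's lid, opening angle, rad, hinged at the rear: about 0.03 resting loose on its springy seal (front 5 mm up), 0 shut. The seal lifts it again unless the latch holds it.
- narrow_lever (a joint): Lever of the narrow tub's identical latch, rad: 0 raised, 1.31 pressed down. To be left up.

How it is judged:
By the outcome, as a careful person would: the job done as asked, in the order asked, and still so for the second after the job is handed in, with the robot touching nothing.
It also fails if it takes over 34 s, if anything falls off the work surface, if the arm or the gripper's body presses on something with over 40 N, if the wrist force passes 120 N, or if a joint passes its speed limit or range.

ROBOT

A 6-joint arm with a two-finger parallel gripper is mounted at the origin on the work surface. World frame = base frame: x ahead of the robot, y to its left, z up, the work surface at z = 0. Lengths are in m, angles in rad, forces in N, time in s.
With the tool pointing down it reaches from about 0.2 to 0.875 m from the base axis. Payload 3.4 kg.
Tool frame: the origin (TCP) lies between the finger pads; the fingertips stand 17 mm ahead of it and the grasp point (between the pads) lies 2 mm behind it; z points along the fingers, y is the line along which they close (so a half turn about z gives the same grasp; the last joint's range is limited). The gripper opens to 94 mm and grips with 3 to 60 N. Pads are 16 mm wide; open, the fingers measure 119 mm over their backs; the gripper's body (75 mm by 177 mm) begins 78 mm behind the grasp point.
Start: joints at [-1.411, 0.276, 1.505, -0, 1.361, -0.121], TCP at [0.159, -0.553, 0.222] pointing down, gripper open.
Joint ranges: [-2.89, 2.89], [-0.75, 2.08], [0.22, 2.7], [-1.18, 4.32], [0.11, 2.71], [-2.7, 2.7]. Speed limits (rad/s): [2.57, 2.57, 3.14, 3.14, 3.14, 3.14].

INTERFACE

Orientations are given as a unit quaternion [w, x, y, z].
In Python, from rig import bot gives the robot as it stands. The module is installed in compiled form; this text tells all that it offers.
- The arm moves only by the tool step_arm, never from a script. Its argument "deltas" is one flat list of numbers, 7 for each row, row after row: the shift along the world's x, y, z in mm, then the turn, a rotation vector about the world's x, y, z in rad, then the opening, from 0 (shut) to 1 (fully open). A call has 1 to 8 rows; each row shifts and turns the commanded pose from where the row before left it; what a row does not reach is not made up. A row lasts 1/10 s, in which the tool goes at most 50 mm and 8.59 degrees, less where a joint would pass 70% of its speed; a pose out of reach is approached as far as the arm can. A call is refused whole if a number of a shift passes 50 or a number of a turn 0.15, either way. A call with a gripper value outside its range is refused whole. The fingers move at their own pace and stop on an object; the grip force is fixed at half the most. Time passes only in rows, so rows that do not move let the fingers close. It gives the time, the measured TCP pose, the force, the opening and the grip force at its end, in the units of the state.
- bot.get_state(): the state, without advancing time (a new reading comes with each control period).
- bot.capture(name): name is "scene" or "top"; returns the picture (384x512x3 uint8, blue, green, red); there is no depth.
- bot.camera_params(name): a dict with "mtx" (3x3 intrinsics, pixels), "k1" (the pictures are not rectified: a ray, as slopes to the right and down, at radius r is drawn at 1 + k1 r^2 times it, then the intrinsics apply), "extrinsics" (4x4, takes a point from camera to world coordinates). Camera axes: x right, y down, z forward; pixel columns grow to the right and rows downward; lengths in m; the calibration is good to about 2 mm. A picture is of the moment at which its call begins. camera_params takes no time and is no camera call.
- bot.sign_off(): hands the job in; it is judged then, once.
The state is a dict: "clock": time; "q": joint angles; "qd": joint speeds; "tau": joint torques, N m; "eef_pos": TCP position; "ee_rot": TCP orientation; "ft_force": force on the tool from outside, world axes, zero at the start; "moment": the same for the moment, N m; "grip_width": finger opening in m; "grip_force": force on a finger pad.
Only numpy, scipy, OpenCV 4.12 (cv2) and the standard library are available. Lean on these libraries where they do the work, as an engineer would, in place of code of your own. Each camera call takes 0.05 s, during which the arm holds its last target. There are 200 camera calls.

## Working session

There is one attempt and no reset: what is moved stays moved. The work goes in short steps, Python scripts to look and compute and a tool call to move; the robot and the scene stay as the last step left them, time stands still between calls to the robot, and variables do not carry over. Pictures are saved under pics/ and viewed, at most 10 in all, crops included, and the job is handed in when it is done.

Besides the shell and the picture viewer there is one more tool, called after "Emit:" as a command line: name --argument value ..., lists and objects as JSON in quotes. step_arm: Moves the arm, as the interface text tells. Its arguments: {"type":"object","properties":{"deltas":{"type":"array"}},"required":["deltas"]}

```bash
mkdir -p pics; python3 - <<'E'
from rig import bot
import cv2
for n in("scene","top"):
    cv2.imwrite(f"pics/{n}0.png",bot.capture(n)); p=bot.camera_params(n); print(n,p)
s=bot.get_state(); print(s["clock"],s["eef_pos"],s["ee_rot"],s["ft_force"])
E
```

```text
scene {'mtx': array([[403.67179434,   0.        , 252.48208863],
       [  0.        , 403.67179434, 185.48184555],
       [  0.        ,   0.        ,   1.        ]]), 'k1': -0.08172339720495436, 'extrinsics': array([[ 0.82181801,  0.39018313, -0.41517741,  1.04072612],
       [ 0.56973575, -0.56796335,  0.59398553, -0.62799685],
       [-0.00404242, -0.72468942, -0.68906379,  0.83863387],
       [ 0.        ,  0.        ,  0.        ,  1.        ]])}
top {'mtx': array([[426.05072068,   0.        , 262.98534056],
       [  0.        , 426.05072068, 191.40975402],
       [  0.        ,   0.        ,   1.        ]]), 'k1': 0.016959390133746914, 'extrinsics': array([[ 0.0113474 , -0.98442713,  0.17542651,  0.41404318],
       [-0.99992592, -0.01194379, -0.00234419, -0.00241131],
       [ 0.00440294, -0.17538692, -0.98448974,  1.16345757],
       [ 0.        ,  0.        ,  0.        ,  1.        ]])}
0.1 [ 0.15928347 -0.55201113  0.2217018 ] [-8.15124386e-04  9.90155954e-01  1.39966147e-01 -2.12350883e-05] [ 0.10334115  0.71968014 -0.94122652]
```

View pics/scene0.png

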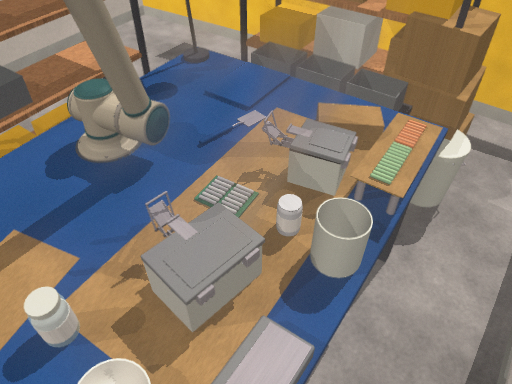

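View pics/top0.png

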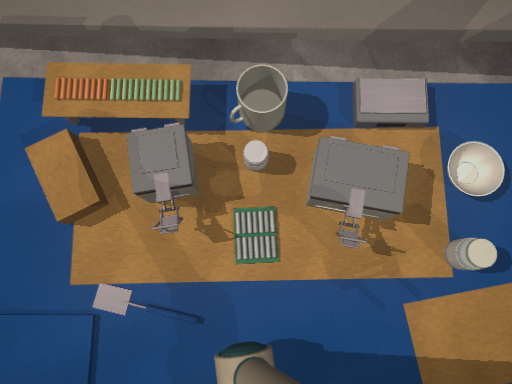

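The scene and top pictures show the wide tub at about scene (205,265) and top (358,180). Its latch is near scene (165,215) and top (352,225). I'll enlarge both.

```bash
python3 - <<'E'
import cv2,numpy as np
a=cv2.imread("pics/scene0.png")[180:330,130:280]; b=cv2.imread("pics/top0.png")[125:260,290:425]
f=lambda c,k:cv2.resize(c,None,fx=k,fy=k,interpolation=cv2.INTER_CUBIC)
cv2.imwrite("pics/s0c.png",f(a,4)); cv2.imwrite("pics/t0c.png",f(b,4))
E
```

```text
(no output)
```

View pics/s0c.png

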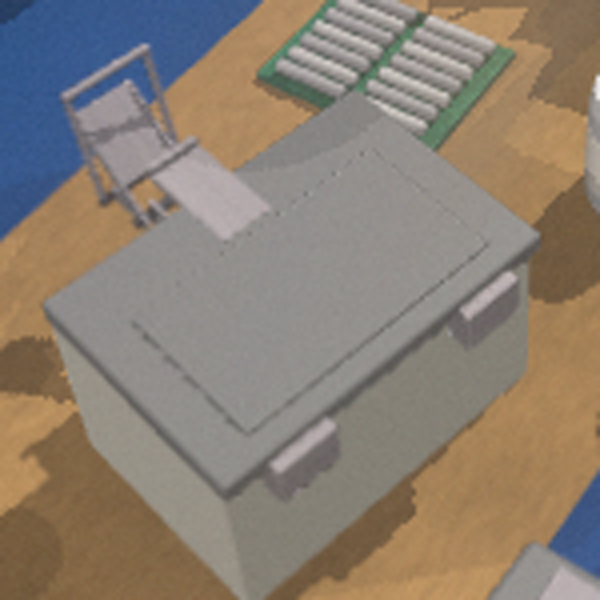

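View pics/t0c.png

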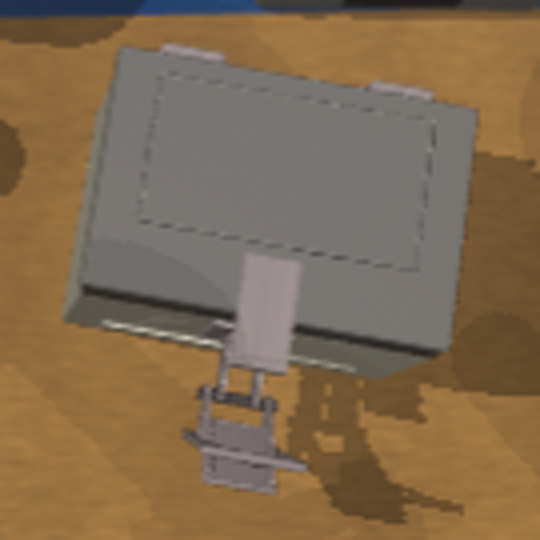

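The scene crop shows crossbar ends at (65,97) and (147,47), lip ends at (150,175) and (195,142), and lid corners at (48,303), (360,95), (540,238) and (230,492). In the top crop, the crossbar ends are (185,435) and (307,468), the lip ends (230,364) and (287,374), and the lid corners (85,290), (445,352), (478,112) and (122,48).

```bash
cat > h.py <<'E'
from rig import bot
import numpy as np, cv2
def ray(n,uv):
    p=bot.camera_params(n); k=np.array([p["k1"],0,0,0,0.])
    r=cv2.undistortPoints(np.array([[uv]],float),p["mtx"],k)[0,0]
    E=p["extrinsics"]; return E[:3,3],E[:3,:3]@np.r_[r,1]
def atz(n,uv,z):
    o,d=ray(n,uv); return o+d*(z-o[2])/d[2]
def tri(a,b):
    (o1,d1),(o2,d2)=ray("scene",a),ray("top",b)
    t=np.linalg.lstsq(np.c_[d1,-d2],o2-o1,rcond=None)[0]
    p,q=o1+t[0]*d1,o2+t[1]*d2; return (p+q)/2,np.linalg.norm(p-q)
E
python3 - <<'E'
from h import *
S=lambda c:((c[0]+.5)/4-.5+130,(c[1]+.5)/4-.5+180)
T=lambda c:((c[0]+.5)/4-.5+290,(c[1]+.5)/4-.5+125)
np.set_printoptions(precision=4,suppress=True)
P={}
for n,s,t in [("barL",(65,97),(307,468)),("barR",(147,47),(185,435)),("lipA",(150,175),(287,374)),("lipB",(195,142),(230,364)),
 ("c1",(48,303),(445,352)),("c2",(360,95),(85,290)),("c3",(540,238),(122,48)),("c4",(230,492),(478,112))]:
    P[n],e=tri(S(s),T(t)); print(n,P[n],round(e,4))
print("bar",(P["barL"]+P["barR"])/2,"lip",(P["lipA"]+P["lipB"])/2)
c=np.array([P[f"c{i}"] for i in (1,2,3,4)]); m=c.mean(0)
y=(c[1]-c[0]+c[2]-c[3])[:2]; x=(c[2]-c[1]+c[3]-c[0])[:2]
print("centre",m,"len",np.hypot(*y)/2,np.hypot(*x)/2,"yaw",np.arctan2(x[1],x[0]),np.arctan2(-y[0],y[1]))
b=P["barR"]-P["barL"];print("yaw bar",np.arctan2(-b[0],b[1]))
yaw=np.mean([np.arctan2(x[1],x[0]),np.arctan2(-y[0],y[1])]);R=np.array([[np.cos(yaw),-np.sin(yaw)],[np.sin(yaw),np.cos(yaw)]])
for n in P: print(n,(P[n][:2]-m[:2])@R)
print(bot.get_state()["clock"])
E
```

```text
barL [ 0.4751 -0.2448  0.1757] 0.0007
barR [ 0.4885 -0.1809  0.1727] 0.0154
lipA [ 0.5331 -0.2424  0.1437] 0.0008
lipB [ 0.5382 -0.2087  0.1444] 0.0022
c1 [ 0.5482 -0.3389  0.1402] 0.0005
c2 [ 0.586  -0.1205  0.136 ] 0.0046
c3 [ 0.7381 -0.1473  0.1346] 0.0019
c4 [ 0.7003 -0.3672  0.1351] 0.0014
bar [ 0.4818 -0.2128  0.1742] lip [ 0.5356 -0.2256  0.1441]
centre [ 0.6431 -0.2435  0.1365] len 0.22238237511557782 0.15453959567901904 yaw -0.17924701232525916 -0.17092768741822195
yaw bar -0.20746114060923745
barL [-0.1652 -0.0306]
barR [-0.1631  0.0347]
lipA [-0.1085 -0.0181]
lipB [-0.1094  0.016 ]
c1 [-0.0769 -0.1105]
c2 [-0.0776  0.1112]
c3 [0.0767 0.1112]
c4 [ 0.0778 -0.1118]
0.1
```

Emit:
step_arm --deltas '[18,22,0,0,0,-0.03,0,18,22,0,0,0,-0.03,0,18,22,0,0,0,-0.03,0,18,22,0,0,0,-0.03,0,18,22,0,0,0,-0.03,0,18,22,0,0,0,-0.03,0,18,22,0,0,0,-0.03,0,18,22,0,0,0,-0.03,0]'

```text
clock: 0.9
eef_pos: [0.3038, -0.3753, 0.2222]
ee_rot: [-0.0, 1.0, 0.02, -0.0]
ft_force: [0.6, -0.8, -0.4]
grip_width: 0.0339
grip_force: 0.0
```

Emit:
step_arm --deltas '[18,22,0,0,0,-0.03,0,18,22,0,0,0,-0.03,0,18,22,0,0,0,-0.03,0,18,22,0,0,0,-0.03,0,18,22,0,0,0,-0.03,0,18,22,0,0,0,-0.03,0,15,20,0,0,0,-0.03,0,0,0,0,0,0,0,0]'

```text
clock: 1.7
eef_pos: [0.4273, -0.2224, 0.2221]
ee_rot: [-0.001, 0.997, -0.083, -0.0]
ft_force: [-0.3, -0.8, -0.6]
grip_width: 0.0006
grip_force: 0.0
```

Emit:
step_arm --deltas '[3,16,0,0,0,0,0,0,0,-16,0,0,0,0,0,0,-16,0,0,0,0,0,0,-15,0,0,0,0,9.8,-1.7,0,0,0,0,0,9.8,-1.7,0,0,0,0,0,9.8,-1.7,0,0,0,0,0,0,0,0,0,0,0,0]'

```text
clock: 2.5
eef_pos: [0.461, -0.2147, 0.1762]
ee_rot: [0.001, 0.996, -0.084, 0.001]
ft_force: [0.4, -0.0, -0.6]
grip_width: 0.0004
grip_force: 0.0
```

```bash
python3 - <<'E'
from h import *
a=bot.capture("scene")[170:295,110:260]; b=bot.capture("top")[160:260,290:410]
f=lambda c:cv2.resize(c,(400,400*c.shape[0]//c.shape[1]),interpolation=cv2.INTER_CUBIC)
a,b=f(a),f(b); h=max(len(a),len(b)); q=lambda c:cv2.copyMakeBorder(c,0,h-len(c),0,0,0)
cv2.imwrite("pics/p1.png",np.hstack([q(a),q(b)])); s=bot.get_state(); print(s["eef_pos"],s["ft_force"])
E
```

```text
[ 0.45925353 -0.21389496  0.17581795] [-0.69634712  0.04798646  0.24142217]
```

View pics/p1.png

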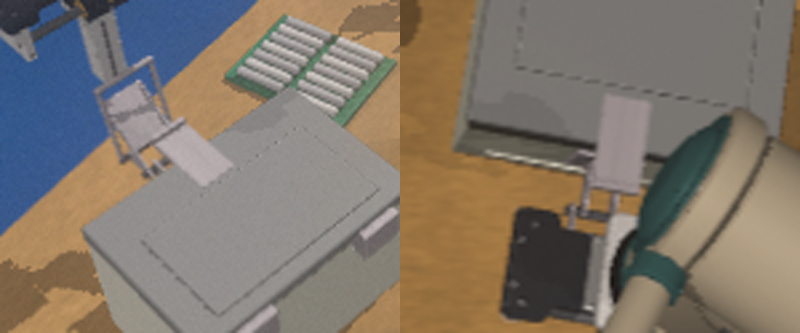

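The fingers stand just outside the crossbar, at about (118,75) in the left crop, and are centred on it. Pushing now.

Emit:
step_arm --deltas '[7.5,-1.3,0,0,0,0,0,7.5,-1.3,0,0,0,0,0,7.5,-1.3,0,0,0,0,0,7.5,-1.3,0,0,0,0,0,7.5,-1.3,0,0,0,0,0,7.5,-1.3,0,0,0,0,0,7.5,-1.3,0,0,0,0,0,7.5,-1.3,0,0,0,0,0]'

```text
clock: 3.4
eef_pos: [0.5194, -0.2241, 0.1754]
ee_rot: [0.0, 0.996, -0.085, -0.0]
ft_force: [0.2, -0.3, -0.2]
grip_width: 0.0008
grip_force: 0.0
```

Emit:
step_arm --deltas '[0,0,0,0,0,0,0,0,0,0,0,0,0,0,0,0,20,0,0,0,0,-15,2.6,20,0,0,0,0,-15,2.6,20,0,0,0,0,-15,2.6,0,0,0,0,0,-7,1.2,0,0,0,0,0,0,0,0,0,0,0,0]'

```text
clock: 4.2
eef_pos: [0.4651, -0.2144, 0.2347]
ee_rot: [-0.0, 0.996, -0.085, -0.001]
ft_force: [0.3, -0.8, -0.1]
grip_width: 0.0006
grip_force: 0.0
```

```bash
python3 - <<'E'
from h import *
a=bot.capture("scene")[170:295,110:260]; b=bot.capture("top")[160:260,290:410]
f=lambda c:cv2.resize(c,(400,400*c.shape[0]//c.shape[1]),interpolation=cv2.INTER_CUBIC)
a,b=f(a),f(b); h=max(len(a),len(b)); q=lambda c:cv2.copyMakeBorder(c,0,h-len(c),0,0,0)
cv2.imwrite("pics/p2.png",np.hstack([q(a),q(b)])); s=bot.get_state(); print(s["eef_pos"],s["ft_force"])
E
```

```text
[ 0.46643805 -0.21484393  0.23455907] [-0.79883039 -0.91472036  0.59635514]
```

View pics/p2.png

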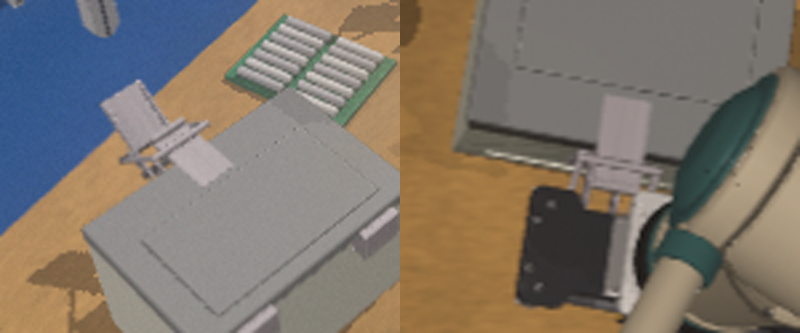

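The bar now lies on the tongue at right crop (620,165), on the lid side of the lip at (620,190). Next is the lever.

Emit:
step_arm --deltas '[11,1,-10,0,0,0,0,0,0,-20,0,0,0,0,0,0,-20,0,0,0,0,0,0,-17,0,0,0,0,0,0,-10,0,0,0,0,0,0,-10,0,0,0,0,0,0,-10,0,0,0,0,0,0,0,0,0,0,0]'

```text
clock: 5.1
eef_pos: [0.4775, -0.2137, 0.1372]
ee_rot: [-0.0, 0.996, -0.085, -0.001]
ft_force: [-0.9, 0.2, 0.2]
grip_width: 0.0006
grip_force: 0.0
```

Emit:
step_arm --deltas '[0,0,-7,0,0,0,0,0,0,-7,0,0,0,0,0,0,-7,0,0,0,0,0,0,-7,0,0,0,0,0,0,-7,0,0,0,0,0,0,-7,0,0,0,0,0,0,0,0,0,0,0]'

```text
clock: 5.8
eef_pos: [0.4774, -0.2136, 0.0953]
ee_rot: [-0.0, 0.996, -0.085, -0.001]
ft_force: [-0.2, -0.3, 0.7]
grip_width: 0.0004
grip_force: 0.0
```

Emit:
step_arm --deltas '[0,0,-4,0,0,0,0,0,0,-3,0,0,0,0,0,0,0,0,0,0,0]'

```text
clock: 6.1
eef_pos: [0.4774, -0.2138, 0.089]
ee_rot: [-0.0, 0.996, -0.084, -0.0]
ft_force: [0.2, -0.5, -0.6]
grip_width: 0.0005
grip_force: 0.0
```

Emit:
step_arm --deltas '[0,0,-2,0,0,0,0,0,0,-2,0,0,0,0,0,0,0,0,0,0,0]'

```text
clock: 6.4
eef_pos: [0.4781, -0.2141, 0.0876]
ee_rot: [0.0, 0.996, -0.084, 0.001]
ft_force: [-3.1, 2.3, 14.1]
grip_width: 0.0007
grip_force: 6.7
```

It has reached the stop: the force is 14 N with the tip at z ≈ 71 mm, where the inner edge of the finger should meet the lowered plate. Backing off to check.

Emit:
step_arm --deltas '[0,0,10,0,0,0,0,0,0,25,0,0,0,0,-15,3,40,0,0,0,0,-25,4,40,0,0,0,0,-30,25,20,0,0,0,0,-30,30,0,0,0,0,0,-30,30,0,0,0,0,0,0,0,0,0,0,0,0]'

```text
clock: 7.2
eef_pos: [0.3434, -0.1184, 0.2205]
ee_rot: [-0.001, 0.996, -0.084, -0.001]
ft_force: [1.3, 1.2, -0.5]
grip_width: 0.0005
grip_force: 0.0
```

```bash
python3 - <<'E'
from h import *
a=bot.capture("scene")[170:295,110:260]; b=bot.capture("top")[160:260,290:410]
f=lambda c:cv2.resize(c,(400,400*c.shape[0]//c.shape[1]),interpolation=cv2.INTER_CUBIC)
a,b=f(a),f(b); h=max(len(a),len(b)); q=lambda c:cv2.copyMakeBorder(c,0,h-len(c),0,0,0)
cv2.imwrite("pics/p3.png",np.hstack([q(a),q(b)])); s=bot.get_state(); print(s["eef_pos"],s["ft_force"])
E
```

```text
[ 0.34768432 -0.12183863  0.22107091] [-0.10930612 -1.03155761 -0.05781579]
```

View pics/p3.png

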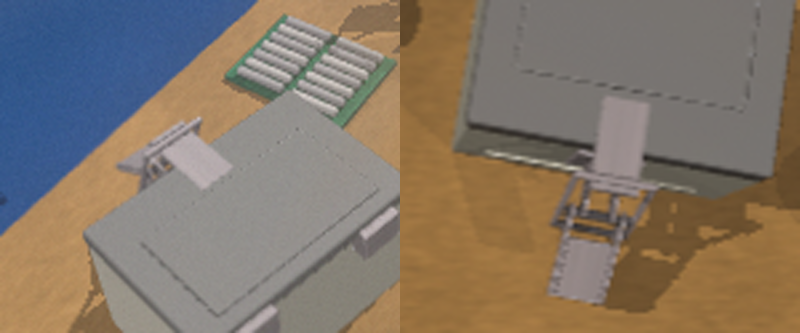

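The lever is down in both views. The bar sits right at the tongue's lip, at right crop (610,182), so I need an enlargement to confirm which side it's on.

```bash
python3 - <<'E'
from h import *
a=bot.capture("scene")[207:262,145:205]; b=bot.capture("top")[187:242,328:388]
f=lambda c,s:cv2.resize(c,None,fx=s,fy=s,interpolation=cv2.INTER_CUBIC)
cv2.imwrite("pics/p4.png",np.hstack([f(a,6.5),f(b,6.5)]))
E
```

```text
(no output)
```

View pics/p4.png

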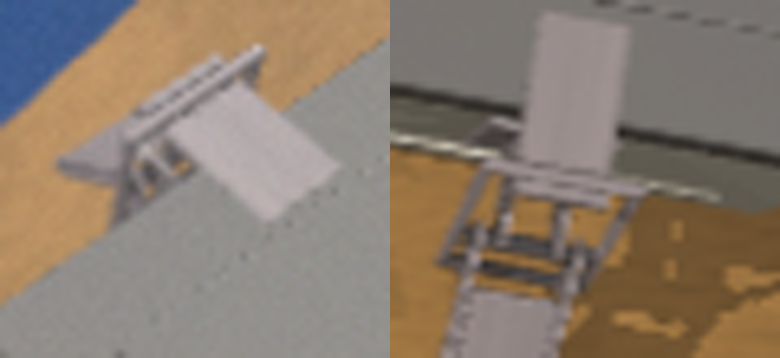

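In both views the bar lies on the tongue and the lip shows just beyond it: left crop (190,90), right crop (565,200) with the bar at (580,180). So the loop is hooked. Next I'll compare the lever tip, at top pixel (343.5,249.5), with where it should be when fully down.

```bash
python3 - <<'E'
from h import *
R=np.array([[.9847,.1741],[-.1741,.9847]])
for z in(.052,.075,.1): print(z,(atz("top",(343.5,249.5),z)[:2]-[.6431,-.2435])@R)
print(bot.get_state()["clock"])
E
```

```text
0.052 [-0.18328579 -0.00351892]
0.075 [-0.18502902  0.00064132]
0.1 [-0.18692382  0.00516331]
7.4
```

The tip comes out at x ≈ -183 mm with the lever down (z 52), matching the expected -180. A part-way lever would be near -191.

```bash
python3 -c "
from rig import bot
print(bot.sign_off())"
```

```text
the job is handed in; nothing more can be done
None
```

The wide tub's loop is hooked over its catch and its lever pressed down to the stop; the arm is clear, the narrow tub was left alone, and the job was handed in at about 7.4 s.

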